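Put the labelling supplies back on their holders

ROBOT

A 7-joint arm with a two-finger parallel gripper is mounted at the origin on the work surface; the furniture and walls round the work are solid. World frame = base frame: x ahead of the robot, y to its left, z up, the work surface at z = 0. Lengths are in m, angles in rad, forces in N, time in s.
With the tool pointing down it reaches from about 0.35 to 0.9 m from the base axis. Payload 7.2 kg.
Tool frame: the origin (TCP) lies midway between the tips of the shut fingers; the grasp point (between the pads) lies hold_point_z behind it (hold_point_z is the distance from the TCP to the grasp point, in m); z points along the fingers, y is the line along which they close (so a half turn about z gives the same grasp; the last joint's range is limited). The gripper opens to 85 mm and grips with 20 to 120 N. Pads are 22 mm wide; open, the fingers measure 114 mm over their backs; the gripper's body (76 mm by 85 mm) begins 54 mm behind the grasp point. The pads swing forward as they close: fully open they stand 13 mm farther back than shut.
Start: joints at [1.134, 0.411, -0.013, 1.596, 0.006, 1.134, -0.082], TCP at [0.225, -0.583, 0.231] pointing down, gripper open.
Joint ranges: [-2.95, 2.95], [-0.29, 1.99], [-1.47, 1.44], [0.14, 2.54], [-1.03, 4.17], [0.13, 1.85], [-2.86, 2.86]. Speed limits (rad/s): [2.39, 2.39, 3.01, 3.01, 3.14, 3.14, 3.14].

INTERFACE

Orientations are given as a unit quaternion [x, y, z, w].
In Python, from station import get_state, camera, calibration, sign_off, hold_point_z gives the robot as it stands.
- The arm moves only by the tool drive_tool, never from a script. Its argument "deltas" is a list of rows, each an object with "offset": the shift along the world's x, y, z in cm, a list of three; "turn": the turn, a rotation vector about the world's x, y, z in degrees, a list of three; "fingers": the finger opening in cm, from 0 to 8.54. A call has 1 to 5 rows; each row shifts and turns the commanded pose from where the row before left it; what a row does not reach is not made up. A row lasts 1/12 s, in which the tool goes at most 41.7 mm and 7.16 degrees, less where a joint would pass 70% of its speed; a pose out of reach is approached as far as the arm can. A call with a gripper value outside its range is refused whole. The fingers move at their own pace and stop on an object; "squeeze" is the grip in N (left out, the last holds). Time passes only in rows, so rows that do not move let the fingers close. It gives the time, the measured TCP pose, the force, the opening and the grip force at its end, in the units of the state.
- get_state(): the state, without advancing time (a new reading comes with each control period).
- camera(name): name is "side" or "top"; returns (picture, depth): 400x640x3 uint8, red, green, blue; 400x640 float32, m along the optical axis (not along the pixel's ray), 0 where there is no reading.
- calibration(name): a dict with "vertical_fov" (degrees; the focal length in pixels is half the picture's height over the tangent of half this angle, whatever the lens; pixels are square), "cx", "cy" (the principal point, pixels), "camera_from_world" (4x4, takes a point from world to camera coordinates). Camera axes: x right, y down, z forward; pixel columns grow to the right and rows downward; lengths in m; the calibration is good to about 2 mm. A picture is of the moment at which its call begins. calibration takes no time and is no camera call.
- sign_off(): hands the job in; it is judged then, once.
The state is a dict: "t": time; "q": joint angles; "joint_velocities": joint speeds; "joint_torque": joint torques, N m; "ee_pos": TCP position; "ee_rot": TCP orientation; "ft_force": force on the tool from outside, world axes, zero at the start; "wrist_torque": the same for the moment, N m; "width": finger opening in m; "finger_force": force on a finger pad.
Only numpy, scipy, OpenCV 4.12 (cv2) and the standard library are available. Lean on these libraries where they do the work, as an engineer would, in place of code of your own. Each camera call takes 0.05 s, during which the arm holds its last target. There are 200 camera calls.

TASK

Put the stray labelling supplies back where each belongs: the red-capped marker in the red pen cradle, the blue-capped marker in the blue pen cradle, the roll of round seals flat on the yellow-based spindle, and the date stamp standing in the small black tray. Lay each marker lengthwise along its cradle, down in both notches and roughly centred. Keep the stamp upright all the time, and leave the box cutter and the big roll of brown packing tape where they are.

Things in the scene. Friction and masses are not known exactly. Their poses are not given: they have to be found in the camera images.
- red_marker_mid (a point): red-capped white marker pen lying flat on the table, 15 wide x 132 long x about 15 mm high (light, about 18 g); the point is its centre, 7.5 mm above its underside; y runs along its length, z up. Pinch it across its width.
- blue_marker_mid (a point): blue-capped white marker pen lying flat, same sizes as the red one; the point is its centre, 7.5 mm above its underside; y runs along its length, z up
- seal_roll_mid (a point): small white roll of round red seals lying flat, 66 mm outside diameter, 36 mm high, with a hole of about 34 mm right through along its axis; the point is on the axis half-way up (18 mm above its underside); z up. Its outside can be gripped across the diameter.
- date_stamp_mid (a point): date stamp standing upright, 92 mm high: a white block foot (20 along x, 44 along y, 28 mm high) and above it a turned brown wooden handle about 27 mm thick, from 28 to 92 mm up; the point is on its middle line half-way up (46 mm above the underside); z up. Pinch it by the handle.
- cradle_red_seat (a point): red pen cradle, fixed: grey base 62 x 112 x 5 mm, two red ribs 10 mm thick at y = +-38 mm, 66 mm of free room for fingers between them. Each rib has a notch 34 mm wide (along x), bottom 20 mm and side posts 34 mm above the table; the marker lies along y in both, either way round. The point: midway between the ribs at notch-bottom height (20 mm above the table), z up
- cradle_blue_seat (a point): blue pen cradle, the same as the red one but with blue ribs; the point is in the middle between the ribs at the height of the notch bottoms (20 mm above the table); y along the marker's place, z up
- spindle_seat (a point): spindle for the roll of seals, fixed to the table: a round yellow base, 90 mm diameter, 8 mm high, with an upright steel post 14 mm in diameter with a domed tip 25 mm above the base (33 mm above the table). The point is on the post's axis at the top of the base (8 mm above the table); z up.
- stamp_tray_seat (a point): small low black tray lined in grey, for the date stamp, fixed to the table: 68 x 88 mm outside, inside 60 (along x) x 80 mm (along y), floor 4 mm and rim 12 mm above the table; the point is the centre of the inner floor; z up
- box_cutter: bystander: yellow box cutter lying loose, 22 wide x 161 long (along y) x 20 mm high; origin at the centre of its underside; to be left alone
- packing_tape: bystander: big roll of brown packing tape lying loose, 93 mm diameter, 48 mm high; origin at the centre of its underside; to be left alone
There are look-alikes about, which are no part of the job. Of the things shaped like the part that bears spindle_seat, the yellow one is meant.

How it is judged:
By the outcome, as a careful person would: the job done as asked, in the order asked, and still so for the second after the job is handed in, with the robot touching nothing.
It also fails if it takes over 112 s, if anything falls off the work surface, if the arm or the gripper's body presses on something with over 40 N, if the wrist force passes 120 N, or if a joint passes its speed limit or range.

## Working session

There is one attempt and no reset: what is moved stays moved. The work goes in short steps, Python scripts to look and compute and a tool call to move; the robot and the scene stay as the last step left them, time stands still between calls to the robot, and variables do not carry over. Pictures are saved under pics/ and viewed, at most 14 in all, crops included, and the job is handed in when it is done.

Besides the shell and the picture viewer there is one more tool, called after ">>>" by a JSON object that holds its "api" and its "payload". drive_tool: Moves the arm, as the interface text tells. Its arguments: {"type":"object","properties":{"deltas":{"type":"array","items":{"type":"object","properties":{"offset":{"type":"array","items":{"type":"number"}},"turn":{"type":"array","items":{"type":"number"}},"fingers":{"type":"number"}}}},"squeeze":{"type":"number"}},"required":["deltas"]}

```bash
ls; mkdir -p pics
cat > h.py <<'E'
import numpy as np, cv2
from station import *
def snap(n,f=None):
    p,d=camera(n)
    if f: cv2.imwrite('pics/'+f,p[:,:,::-1])
    np.savez('/tmp/%s.npz'%n,p=p,d=d)
    return p,d
def ray(n,u,v,z):
    c=calibration(n);f=200/np.tan(np.radians(c['vertical_fov'])/2)
    T=np.linalg.inv(c['camera_from_world']);r=T[:3,:3]@np.array([(u-c['cx'])/f,(v-c['cy'])/f,1]);o=T[:3,3]
    return o+r*(z-o[2])/r[2]
def cloud(n,d):
    c=calibration(n);f=200/np.tan(np.radians(c['vertical_fov'])/2)
    T=np.linalg.inv(c['camera_from_world']);v,u=np.mgrid[0:400,0:640]
    P=np.stack([(u-c['cx'])/f*d,(v-c['cy'])/f*d,d],-1)
    return P@T[:3,:3].T+T[:3,3]
E
python3 - <<'E'
from h import *
for n in('top','side'):
    snap(n,n+'1.png'); c=calibration(n); print(n,c)
print(get_state(),hold_point_z)
E
```

```text
pics
top {'vertical_fov': 47.920586780752345, 'cx': 323.28204199176815, 'cy': 196.7156418753941, 'camera_from_world': array([[-1.21350027e-03, -9.99993817e-01, -3.30058017e-03,
        -2.79191612e-04],
       [-9.91228062e-01,  1.63904509e-03, -1.32152350e-01,
         5.86506505e-01],
       [ 1.32156943e-01,  3.11126078e-03, -9.91223922e-01,
         1.29883841e+00],
       [ 0.00000000e+00,  0.00000000e+00,  0.00000000e+00,
         1.00000000e+00]])}
side {'vertical_fov': 43.82386284257928, 'cx': 317.3915783651494, 'cy': 187.9867053211689, 'camera_from_world': array([[-0.85774157, -0.51396102,  0.01111193,  0.49151499],
       [-0.3093737 ,  0.49880486, -0.8096182 ,  0.23553496],
       [ 0.41056951, -0.69788092, -0.58685168,  1.32515046],
       [ 0.        ,  0.        ,  0.        ,  1.        ]])}
{'t': 0.1, 'q': array([ 1.13381792,  0.41183151, -0.0127011 ,  1.59695229,  0.0055966 ,
        1.13431364, -0.08218902]), 'joint_velocities': array([-0.00148443, -0.000673  , -0.00036401, -0.00188098, -0.00030514,
        0.00043791,  0.00107694]), 'joint_torque': array([ 2.61205947e-03, -6.01825547e+01,  6.84323274e-01, -3.00090122e+01,
        1.41507550e-02,  6.35937831e-03, -5.49213019e-05]), 'ee_pos': array([ 0.22509586, -0.58257869,  0.2305333 ]), 'ee_rot': array([ 9.83045983e-01,  1.83357726e-01, -1.86001554e-04, -7.10678208e-04]), 'ft_force': array([-0.25899156, -0.05189287, -0.587899  ]), 'wrist_torque': array([ 0.01014212, -0.02111403,  0.02827351]), 'finger_force': 0.0, 'width': 0.08514175115381756} 0.0187
```

View pics/top1.png

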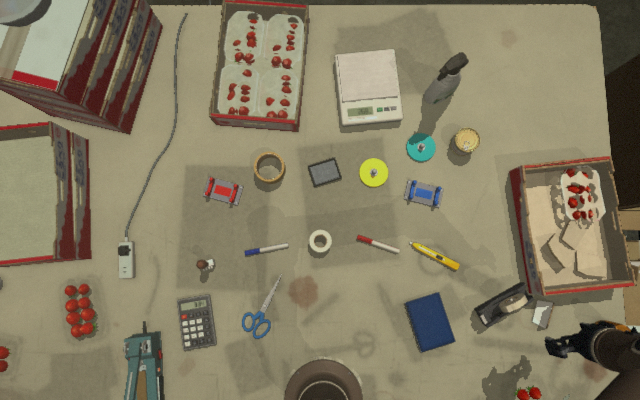

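View pics/side1.png

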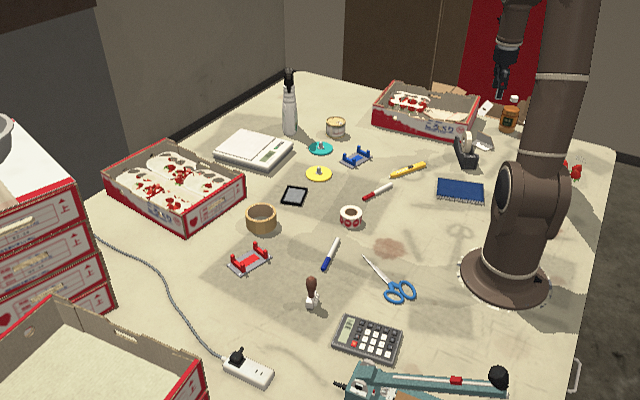

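The top view shows the red cradle at (223,191), the blue cradle at (424,194), the yellow spindle at (374,172), and the tray at (325,172). The stamp is at (206,265), the blue marker at (267,249), the seal roll at (320,241), and the red marker at (378,244). The side view shows the same layout.

```bash
cat > m.py <<'E'
from h import *
d=np.load('/tmp/top.npz');p=d['p'];C=cloud('top',d['d'])
hsv=cv2.cvtColor(p,cv2.COLOR_RGB2HSV)
def raym(n,pts,z): return np.array([ray(n,u,v,z) for u,v in pts])
def pca(P):
    m=(P.max(0)+P.min(0))/2;w,V=np.linalg.eigh(np.cov((P-P.mean(0)).T));a=V[:,1];
    q=(P-P.mean(0))@V; c=P.mean(0)+V@((q.max(0)+q.min(0))/2)
    return c,np.degrees(np.arctan2(a[1],a[0]))%180,np.ptp(q,axis=0)
def reg(name,box,lo,hi=.12,z=None,col=None):
    u0,v0,u1,v1=box;m=np.zeros((400,640),bool)
    s=(slice(v0,v1),slice(u0,u1)); Z=C[s][...,2]
    mm=(Z>lo)&(Z<hi)
    if col is not None: mm=col(hsv[s].astype(int))
    m[s]=mm
    n,L,st,_=cv2.connectedComponentsWithStats(m.astype(np.uint8))
    v,u=np.nonzero(L==1+np.argmax(st[1:,4])) if col is None else np.nonzero(m)
    P=C[v,u] if z is None else raym('top',np.c_[u,v],z)
    c,a,e=pca(P[:,:2]); print(name,len(u),'c',c.round(4),'ang',a.round(1),'ext',e.round(4),'z95',np.percentile(C[v,u][:,2],[5,50,95]).round(4))
reg('redm',(350,230,405,258),.007,.03)
reg('bluem',(240,238,293,260),.007,.03)
reg('roll',(303,225,336,256),.02,.06)
reg('stamp',(190,250,222,280),.01,.12)
reg('stamphandle',(190,250,222,280),.05,.12)
reg('tray',(305,155,345,190),.007,.03)
dark=lambda h:(h[...,2]<75)
reg('tray dark',(305,155,345,190),0,z=.012,col=dark)
reg('spindle',(355,155,392,190),0,z=.008,col=lambda h:(abs(h[...,0]-30)<8)&(h[...,1]>150))
reg('post',(362,160,386,182),.02,.06)
redc=lambda h:((h[...,0]<8)|(h[...,0]>172))&(h[...,1]>150)
blue=lambda h:(abs(h[...,0]-112)<12)&(h[...,1]>130)
reg('redcr ribs',(198,170,248,212),0,z=.03,col=redc)
reg('redcr hi',(198,170,248,212),.014,.05)
reg('bluecr ribs',(400,172,448,214),0,z=.03,col=blue)
reg('bluecr hi',(400,172,448,214),.014,.05)
reg('cutter',(405,235,465,275),.007,.03)
reg('tape',(250,150,288,188),.03,.06)
reg('tealbase',(404,133,438,165),.005,.06)
E
python3 m.py
python3 - <<'E'
import cv2
a=cv2.imread('pics/top1.png')
cv2.imwrite('pics/crop1.png',cv2.resize(a[130:285,180:470],None,fx=2.7,fy=2.7,interpolation=cv2.INTER_CUBIC))
E
```

```text
redm 217 c [ 0.4485 -0.1657] ang 71.1 ext [0.0146 0.1351] z95 [0.0086 0.0142 0.0194]
bluem 206 c [0.4338 0.1689] ang 100.9 ext [0.0159 0.131 ] z95 [0.0094 0.014  0.0187]
roll 291 c [0.4577 0.0084] ang 62.4 ext [0.0645 0.0646] z95 [0.0316 0.0362 0.0405]
stamp 162 c [0.3877 0.3395] ang 139.9 ext [0.0326 0.0408] z95 [0.0171 0.0449 0.0927]
stamphandle 81 c [0.3911 0.3426] ang 0.2 ext [0.0224 0.0253] z95 [0.0696 0.0882 0.0934]
tray 258 c [ 0.6686 -0.0048] ang 109.3 ext [0.0698 0.0887] z95 [0.0073 0.0102 0.0166]
tray dark 150 c [ 0.6664 -0.0034] ang 113.2 ext [0.0738 0.0912] z95 [0.0002 0.0093 0.0162]
spindle 597 c [ 0.6669 -0.1534] ang 133.8 ext [0.0869 0.088 ] z95 [0.0042 0.0089 0.0133]
post 21 c [ 0.6659 -0.1542] ang 59.4 ext [0.0116 0.0134] z95 [0.0232 0.0322 0.0374]
redcr ribs 255 c [0.6101 0.3056] ang 75.8 ext [0.054  0.0894] z95 [0.0037 0.0139 0.0349]
redcr hi 78 c [0.6214 0.3427] ang 164.3 ext [0.0114 0.0559] z95 [0.0164 0.0227 0.0363]
bluecr ribs 205 c [ 0.6017 -0.3046] ang 76.1 ext [0.051  0.0857] z95 [0.0037 0.0098 0.0354]
bluecr hi 76 c [ 0.5923 -0.3423] ang 164.4 ext [0.0115 0.0561] z95 [0.0165 0.0227 0.0364]
cutter 359 c [ 0.4169 -0.331 ] ang 62.2 ext [0.0269 0.161 ] z95 [0.0093 0.0146 0.0201]
tape 288 c [0.6779 0.1611] ang 35.8 ext [0.0904 0.0914] z95 [0.0333 0.0473 0.0519]
tealbase 608 c [ 0.7471 -0.3024] ang 162.7 ext [0.0925 0.0919] z95 [0.0059 0.0093 0.0154]
```

View pics/crop1.png

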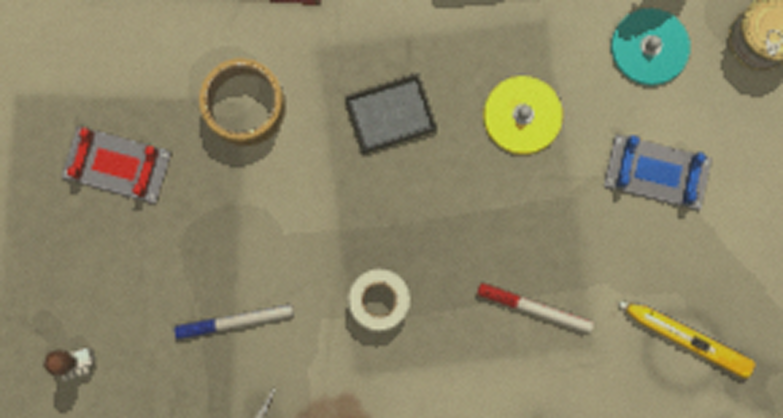

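The crop confirms the measurements: both cradles are tilted about 15°, the tray about 19°, and the post is visible at crop (523,115). Setting out for the red marker.

>>> {"api": "drive_tool", "payload": {"deltas": [{"offset": [1.5, 2.8, -0.3], "turn": [0, 0, 3.3], "fingers": 4.5}, {"offset": [1.5, 2.8, -0.3], "turn": [0, 0, 3.3], "fingers": 4.5}, {"offset": [1.5, 2.8, -0.3], "turn": [0, 0, 3.3], "fingers": 4.5}, {"offset": [1.5, 2.8, -0.3], "turn": [0, 0, 3.3], "fingers": 4.5}, {"offset": [1.5, 2.8, -0.3], "turn": [0, 0, 3.3], "fingers": 4.5}]}}

```text
t: 0.52
ee_pos: [0.3006, -0.4414, 0.2158]
ee_rot: [0.946, 0.324, -0.0, -0.0]
ft_force: [1.9, -0.6, -0.4]
width: 0.0449
finger_force: 0.0
```

>>> {"api": "drive_tool", "payload": {"deltas": [{"offset": [1.5, 2.8, -0.3], "turn": [0, 0, 3.3], "fingers": 4.5}, {"offset": [1.5, 2.8, -0.3], "turn": [0, 0, 3.3], "fingers": 4.5}, {"offset": [1.5, 2.8, -0.3], "turn": [0, 0, 3.3], "fingers": 4.5}, {"offset": [1.5, 2.8, -0.3], "turn": [0, 0, 3.3], "fingers": 4.5}, {"offset": [1.5, 2.8, -0.3], "turn": [0, 0, 3.3], "fingers": 4.5}]}}

```text
t: 0.93
ee_pos: [0.3755, -0.3014, 0.201]
ee_rot: [0.89, 0.456, -0.0, -0.0]
ft_force: [0.6, -0.5, 0.9]
width: 0.0447
finger_force: 0.0
```

>>> {"api": "drive_tool", "payload": {"deltas": [{"offset": [1.5, 2.8, -1.5], "turn": [0, 0, 3.3], "fingers": 4.5}, {"offset": [1.5, 2.8, -2], "turn": [0, 0, 3.3], "fingers": 4.5}, {"offset": [1.5, 2.8, -2], "turn": [0, 0, 3.3], "fingers": 4.5}, {"offset": [1.5, 2.8, -2], "turn": [0, 0, 3.3], "fingers": 4.5}, {"offset": [1.3, 2.5, -2], "turn": [0, 0, 3.3], "fingers": 4.5}]}}

```text
t: 1.35
ee_pos: [0.4489, -0.1641, 0.1055]
ee_rot: [0.815, 0.579, 0.0, 0.0]
ft_force: [-0.4, -0.7, -0.2]
width: 0.045
finger_force: 0.0
```

>>> {"api": "drive_tool", "payload": {"deltas": [{"offset": [0, 0, 0], "fingers": 4.5}, {"offset": [0, 0, 0], "fingers": 4.5}]}}

```text
schema error: expected keys offset, turn, fingers
```

```bash
cat >> h.py <<'E'
from scipy.spatial.transform import Rotation as R
def tool():
    s=get_state();y=R.from_quat(s['ee_rot']).as_matrix();a=np.degrees(np.arctan2(y[1,1],y[0,1]))%180
    print('t',round(s['t'],2),'tcp',s['ee_pos'].round(4),'tooly',a.round(1),'tilt',(y[:2,2]).round(4),'w',round(s['width'],4),'F',s['ft_force'].round(1),'q',s['q'].round(2))
E
python3 - <<'E'
from h import *
tool(); snap('side','side2.png'); snap('top')
E
python3 - <<'E'
import cv2
a=cv2.imread('pics/side2.png')
cv2.imwrite('pics/side2c.png',cv2.resize(a[100:260,290:500],None,fx=3,fy=3))
E
```

```text
t 1.35 tcp [ 0.4489 -0.1641  0.1055] tooly 160.8 tilt [0.0006 0.0003] w 0.045 F [-0.4 -0.7 -0.2] q [ 0.57  0.35 -0.39  2.06  0.19  0.77 -0.27]
```

View pics/side2c.png

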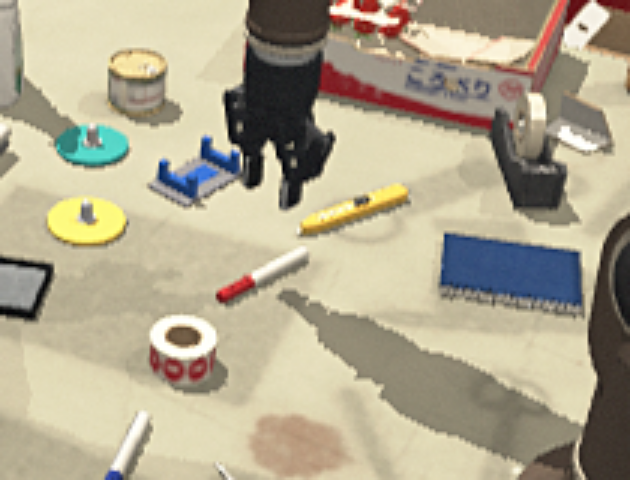

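The gripper is open above the red marker, which is at crop (262,275), and tracking is good. Going down to grasp it.

>>> {"api": "drive_tool", "payload": {"deltas": [{"offset": [0, -0.2, -2.5], "turn": [0, 0, 0.3], "fingers": 4.5}, {"offset": [0, 0, -2.5], "turn": [0, 0, 0], "fingers": 4.5}, {"offset": [0, 0, -2.2], "turn": [0, 0, 0], "fingers": 4.5}, {"offset": [0, 0, -1.7], "turn": [0, 0, 0], "fingers": 4.5}, {"offset": [0, 0, -1], "turn": [0, 0, 0], "fingers": 4.5}]}}

```text
t: 1.87
ee_pos: [0.447, -0.1684, 0.0056]
ee_rot: [0.815, 0.58, -0.001, -0.001]
ft_force: [0.4, 0.1, -0.3]
width: 0.0449
finger_force: 0.0
```

>>> {"api": "drive_tool", "payload": {"deltas": [{"offset": [0, 0, -0.3], "turn": [0, 0, 0], "fingers": 4.5}, {"offset": [0, 0, 0], "turn": [0, 0, 0], "fingers": 1}, {"offset": [0, 0, 0], "turn": [0, 0, 0], "fingers": 1}, {"offset": [0, 0, 0], "turn": [0, 0, 0], "fingers": 1}, {"offset": [0, 0, 0], "turn": [0, 0, 0], "fingers": 1}], "squeeze": 25}}

```text
t: 2.28
ee_pos: [0.449, -0.1683, 0.0053]
ee_rot: [0.815, 0.58, 0.001, 0.001]
ft_force: [1.1, -0.7, 2.4]
width: 0.0141
finger_force: 27.3
```

>>> {"api": "drive_tool", "payload": {"deltas": [{"offset": [0, 0, 1], "turn": [0, 0, 0], "fingers": 1}, {"offset": [0, 0, 2], "turn": [0, 0, 0], "fingers": 1}, {"offset": [0, 0.5, 3], "turn": [0, 0, 0], "fingers": 1}, {"offset": [0.5, 1, 3], "turn": [0, 0, 0.3], "fingers": 1}, {"offset": [0.6, 1.7, 2], "turn": [0, 0, 0.3], "fingers": 1}]}}

```text
t: 2.7
ee_pos: [0.4597, -0.1372, 0.1177]
ee_rot: [0.812, 0.584, 0.001, 0.001]
ft_force: [0.6, -1.2, -0.4]
width: 0.014
finger_force: 27.0
```

>>> {"api": "drive_tool", "payload": {"deltas": [{"offset": [1, 3, 0.5], "turn": [0, 0, 0.3], "fingers": 1}, {"offset": [1, 3, 0], "turn": [0, 0, 0.3], "fingers": 1}, {"offset": [1, 3, 0], "turn": [0, 0, 0.3], "fingers": 1}, {"offset": [1, 3, 0], "turn": [0, 0, 0.3], "fingers": 1}, {"offset": [1, 3, 0], "turn": [0, 0, 0.3], "fingers": 1}]}}

```text
t: 3.12
ee_pos: [0.5097, 0.0154, 0.1207]
ee_rot: [0.804, 0.595, 0.0, 0.001]
ft_force: [-0.3, -0.1, -0.0]
width: 0.0139
finger_force: 27.0
```

>>> {"api": "drive_tool", "payload": {"deltas": [{"offset": [1, 3, 0], "turn": [0, 0, 0.3], "fingers": 1}, {"offset": [1, 3, 0], "turn": [0, 0, 0.3], "fingers": 1}, {"offset": [1, 3, 0], "turn": [0, 0, 0.3], "fingers": 1}, {"offset": [1, 3, 0], "turn": [0, 0, 0.3], "fingers": 1}, {"offset": [1, 3, 0], "turn": [0, 0, 0.3], "fingers": 1}]}}

```text
t: 3.53
ee_pos: [0.5596, 0.1655, 0.1206]
ee_rot: [0.796, 0.606, 0.0, 0.0]
ft_force: [1.0, 0.1, -0.3]
width: 0.0135
finger_force: 27.0
```

>>> {"api": "drive_tool", "payload": {"deltas": [{"offset": [1, 3, 0], "turn": [0, 0, 0], "fingers": 1}, {"offset": [1, 3, 0], "turn": [0, 0, 0], "fingers": 1}, {"offset": [1, 3, -1], "turn": [0, 0, 0], "fingers": 1}, {"offset": [1, 3, -1], "turn": [0, 0, 0], "fingers": 1}, {"offset": [1, 2, -1], "turn": [0, 0, 0], "fingers": 1}]}}

```text
t: 3.95
ee_pos: [0.609, 0.3079, 0.0906]
ee_rot: [0.795, 0.606, 0.001, -0.001]
ft_force: [0.5, 0.9, -0.2]
width: 0.0142
finger_force: 26.9
```

Run:
```python
from h import *
tool(); snap('side','side3.png'); snap('top')
a=cv2.imread('pics/side3.png')
cv2.imwrite('pics/side3c.png',cv2.resize(a[160:320,190:350],None,fx=3,fy=3))
```

```text
t 3.95 tcp [0.609  0.3079 0.0906] tooly 164.7 tilt [0.0008 0.0024] w 0.0142 F [ 0.5  0.9 -0.2] q [-0.25  0.68 -0.44  1.55  0.33  0.98 -1.05]
```

View pics/side3c.png

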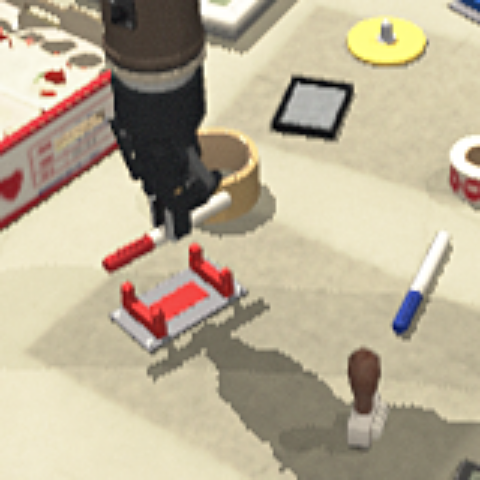

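The red marker is held level just above the red cradle, which is at crop (180,300). The stamp is standing at (363,400). Lowering and releasing.

>>> {"api": "drive_tool", "payload": {"deltas": [{"offset": [0.2, -0.4, -2], "turn": [0, 0, 0], "fingers": 1}, {"offset": [0, 0, -2], "turn": [0, 0, 0], "fingers": 1}, {"offset": [0, 0, -1.3], "turn": [0, 0, 0], "fingers": 1}, {"offset": [0, 0, -0.6], "turn": [0, 0, 0], "fingers": 1}, {"offset": [0, 0, -0.3], "turn": [0, 0, 0], "fingers": 1}]}}

```text
t: 4.47
ee_pos: [0.6109, 0.2992, 0.0269]
ee_rot: [0.796, 0.605, -0.001, -0.0]
ft_force: [0.8, 0.1, -1.2]
width: 0.0142
finger_force: 27.0
```

>>> {"api": "drive_tool", "payload": {"deltas": [{"offset": [0, 0, -0.1], "turn": [0, 0, 0], "fingers": 1}, {"offset": [0, 0, 0], "turn": [0, 0, 0], "fingers": 1.6}, {"offset": [0, 0, 0], "turn": [0, 0, 0], "fingers": 2.2}, {"offset": [0, 0, 0], "turn": [0, 0, 0], "fingers": 3}, {"offset": [0, 0, 0], "turn": [0, 0, 0], "fingers": 4}]}}

```text
t: 4.88
ee_pos: [0.6116, 0.3003, 0.0271]
ee_rot: [0.796, 0.605, 0.001, 0.0]
ft_force: [-0.0, -0.1, -0.3]
width: 0.0394
finger_force: 0.0
```

>>> {"api": "drive_tool", "payload": {"deltas": [{"offset": [0, 0, 1], "turn": [0, 0, 0], "fingers": 4.5}, {"offset": [0, 0, 2], "turn": [0, 0, 0], "fingers": 4.5}, {"offset": [0, 0, 3], "turn": [0, 0, 0], "fingers": 4.5}, {"offset": [0, 0, 3], "turn": [0, 0, 0], "fingers": 4.5}, {"offset": [-1, -0.5, 2], "turn": [0, 0, 2], "fingers": 4.5}]}}

```text
t: 5.3
ee_pos: [0.6032, 0.2965, 0.1403]
ee_rot: [0.785, 0.619, 0.002, 0.0]
ft_force: [-0.2, 0.4, 1.4]
width: 0.0448
finger_force: 0.0
```

>>> {"api": "drive_tool", "payload": {"deltas": [{"offset": [-2.5, -2, 0], "turn": [0, 0, 4], "fingers": 4.5}, {"offset": [-3, -2, 0], "turn": [0, 0, 4], "fingers": 4.5}, {"offset": [-3, -2, -1], "turn": [0, 0, 4], "fingers": 4.5}, {"offset": [-3, -2, -1], "turn": [0, 0, 4], "fingers": 4.5}, {"offset": [-3, -2, -1], "turn": [0, 0, 4], "fingers": 4.5}]}}

```text
t: 5.72
ee_pos: [0.4552, 0.1942, 0.107]
ee_rot: [0.664, 0.747, 0.001, 0.001]
ft_force: [-0.7, -0.0, -0.1]
width: 0.0449
finger_force: 0.0
```

>>> {"api": "drive_tool", "payload": {"deltas": [{"offset": [-1.5, -1.5, -1], "turn": [0, 0, 4], "fingers": 4.5}, {"offset": [-0.8, -1.2, -1], "turn": [0, 0, 0], "fingers": 4.5}, {"offset": [0, 0, 0], "turn": [0, 0, 0], "fingers": 4.5}]}}

```text
t: 5.97
ee_pos: [0.4308, 0.1647, 0.0856]
ee_rot: [0.64, 0.769, -0.002, 0.0]
ft_force: [-0.7, -0.4, -0.4]
width: 0.0451
finger_force: 0.0
```

```bash
python3 - <<'E'
from h import *
tool(); p,_=snap('top','top4.png'); s,_=snap('side','side4.png')
a=cv2.resize(p[165:215,195:255],None,fx=6,fy=6,interpolation=2); b=cv2.resize(s[220:300,200:340],None,fx=3.75,fy=3.75,interpolation=2)
cv2.imwrite('pics/c4.png',np.hstack([a[:300],b[:300,:440]])[:,:,::-1])
E
python3 m.py | grep -E 'bluem|redcr'
```

```text
t 5.97 tcp [0.4308 0.1647 0.0856] tooly 10.4 tilt [-0.0025 -0.0034] w 0.0451 F [-0.7 -0.4 -0.4] q [ 0.02  0.4  -0.6   2.1   0.33  0.74 -0.61]
bluem 67 c [0.4429 0.1268] ang 96.9 ext [0.0145 0.0448] z95 [0.01   0.0141 0.0191]
redcr ribs 193 c [0.614  0.3147] ang 69.5 ext [0.0613 0.1107] z95 [0.0041 0.0304 0.0387]
redcr hi 335 c [0.61  0.303] ang 74.3 ext [0.0558 0.1324] z95 [0.0177 0.0326 0.0392]
```

View pics/c4.png

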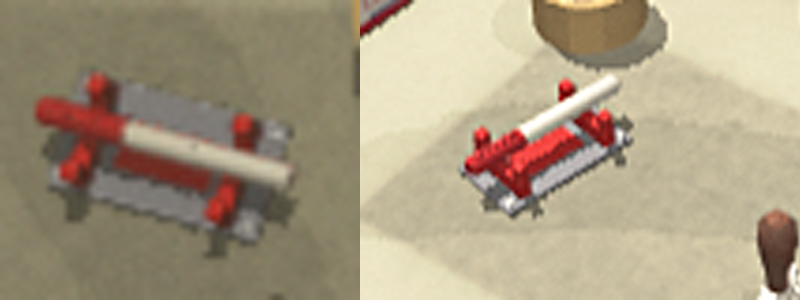

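The red marker lies between the posts in both red notches, at crop left (165,140), centred at (0.610, 0.303) with its top at about 35 mm. Next, the blue marker.

>>> {"api": "drive_tool", "payload": {"deltas": [{"offset": [0.2, 0.4, -2.5], "turn": [0, 0, 0.4], "fingers": 4.5}, {"offset": [0, 0, -2.5], "turn": [0, 0, 0], "fingers": 4.5}, {"offset": [0, 0, -1.7], "turn": [0, 0, 0], "fingers": 4.5}, {"offset": [0, 0, -1], "turn": [0, 0, 0], "fingers": 4.5}, {"offset": [0, 0, -0.4], "turn": [0, 0, 0], "fingers": 4.5}]}}

```text
t: 6.48
ee_pos: [0.4357, 0.1731, 0.0045]
ee_rot: [0.636, 0.771, -0.0, -0.0]
ft_force: [-0.3, 0.1, 0.7]
width: 0.0447
finger_force: 0.0
```

>>> {"api": "drive_tool", "payload": {"deltas": [{"offset": [0, 0, 0], "turn": [0, 0, 0], "fingers": 4.5}, {"offset": [0, 0, 0], "turn": [0, 0, 0], "fingers": 1}, {"offset": [0, 0, 0], "turn": [0, 0, 0], "fingers": 1}, {"offset": [0, 0, 0], "turn": [0, 0, 0], "fingers": 1}, {"offset": [0, 0, 0], "turn": [0, 0, 0], "fingers": 1}]}}

```text
t: 6.9
ee_pos: [0.4361, 0.1724, 0.0063]
ee_rot: [0.637, 0.771, 0.001, 0.001]
ft_force: [-0.9, 0.1, 7.3]
width: 0.0139
finger_force: 27.0
```

>>> {"api": "drive_tool", "payload": {"deltas": [{"offset": [0, 0, 1], "turn": [0, 0, 0], "fingers": 1}, {"offset": [0, 0, 2], "turn": [0, 0, 0], "fingers": 1}, {"offset": [0, -0.5, 3], "turn": [0, 0, -1.5], "fingers": 1}, {"offset": [0.5, -1, 3], "turn": [0, 0, -1.5], "fingers": 1}, {"offset": [0.6, -1.7, 2], "turn": [0, 0, -1.5], "fingers": 1}]}}

```text
t: 7.32
ee_pos: [0.4465, 0.1417, 0.1186]
ee_rot: [0.666, 0.746, 0.001, 0.0]
ft_force: [0.5, 0.4, -0.4]
width: 0.0138
finger_force: 26.2
```

>>> {"api": "drive_tool", "payload": {"deltas": [{"offset": [1, -3, 0.5], "turn": [0, 0, -2], "fingers": 1}, {"offset": [1, -3, 0], "turn": [0, 0, -2], "fingers": 1}, {"offset": [1, -3, 0], "turn": [0, 0, -2], "fingers": 1}, {"offset": [1, -3, 0], "turn": [0, 0, -2], "fingers": 1}, {"offset": [1, -3, 0], "turn": [0, 0, -2], "fingers": 1}]}}

```text
t: 7.73
ee_pos: [0.4965, -0.0116, 0.1215]
ee_rot: [0.729, 0.684, 0.0, 0.0]
ft_force: [0.0, 0.2, -0.4]
width: 0.0139
finger_force: 26.2
```

>>> {"api": "drive_tool", "payload": {"deltas": [{"offset": [1, -3, 0], "turn": [0, 0, -2], "fingers": 1}, {"offset": [1, -3, 0], "turn": [0, 0, -2], "fingers": 1}, {"offset": [1, -3, 0], "turn": [0, 0, -2], "fingers": 1}, {"offset": [1, -3, 0], "turn": [0, 0, -2], "fingers": 1}, {"offset": [1, -3, 0], "turn": [0, 0, -2], "fingers": 1}]}}

```text
t: 8.15
ee_pos: [0.5464, -0.1616, 0.1213]
ee_rot: [0.786, 0.618, 0.0, 0.0]
ft_force: [-0.0, 0.3, 0.5]
width: 0.0137
finger_force: 26.2
```

>>> {"api": "drive_tool", "payload": {"deltas": [{"offset": [1, -3, 0], "turn": [0, 0, -2], "fingers": 1}, {"offset": [1, -3, 0], "turn": [0, 0, 0], "fingers": 1}, {"offset": [1, -3, -1], "turn": [0, 0, 0], "fingers": 1}, {"offset": [1, -2.5, -1], "turn": [0, 0, 0], "fingers": 1}, {"offset": [1, -1.5, -1], "turn": [0, 0, 0], "fingers": 1}]}}

```text
t: 8.57
ee_pos: [0.5958, -0.2944, 0.0909]
ee_rot: [0.797, 0.603, -0.0, 0.001]
ft_force: [-0.1, -0.6, 0.2]
width: 0.0139
finger_force: 26.2
```

>>> {"api": "drive_tool", "payload": {"deltas": [{"offset": [0, 0, 0], "turn": [0, 0, 0], "fingers": 1}, {"offset": [0, 0, 0], "turn": [0, 0, 0], "fingers": 1}]}}

```text
t: 8.73
ee_pos: [0.5957, -0.2906, 0.09]
ee_rot: [0.797, 0.604, -0.0, -0.001]
ft_force: [-0.0, 0.9, 0.6]
width: 0.0139
finger_force: 26.2
```

Run:
```python
from h import *
tool()
```

```text
t 8.73 tcp [ 0.5957 -0.2906  0.09  ] tooly 164.3 tilt [-0.001   0.0013] w 0.0139 F [-0.   0.9  0.6] q [ 0.62  0.64 -0.36  1.61  0.26  0.94 -0.1 ]
```

>>> {"api": "drive_tool", "payload": {"deltas": [{"offset": [0.7, -1.1, -1], "turn": [0, 0, 0], "fingers": 1}, {"offset": [0, 0, -2], "turn": [0, 0, 0], "fingers": 1}, {"offset": [0, 0, -2], "turn": [0, 0, 0], "fingers": 1}, {"offset": [0, 0, -0.8], "turn": [0, 0, 0], "fingers": 1}, {"offset": [0, 0, -0.4], "turn": [0, 0, 0], "fingers": 1}]}}

```text
t: 9.15
ee_pos: [0.6025, -0.2993, 0.0277]
ee_rot: [0.796, 0.605, -0.0, -0.001]
ft_force: [-0.0, 0.6, 0.0]
width: 0.0139
finger_force: 26.2
```

>>> {"api": "drive_tool", "payload": {"deltas": [{"offset": [0, 0, -0.1], "turn": [0, 0, 0], "fingers": 1}, {"offset": [0, 0, 0], "turn": [0, 0, 0], "fingers": 1.6}, {"offset": [0, 0, 0], "turn": [0, 0, 0], "fingers": 2.2}, {"offset": [0, 0, 0], "turn": [0, 0, 0], "fingers": 3}, {"offset": [0, 0, 0], "turn": [0, 0, 0], "fingers": 4}]}}

```text
t: 9.57
ee_pos: [0.6038, -0.3012, 0.0283]
ee_rot: [0.796, 0.605, 0.0, 0.001]
ft_force: [-0.9, 0.1, -0.3]
width: 0.0396
finger_force: 0.0
```

>>> {"api": "drive_tool", "payload": {"deltas": [{"offset": [0, 0, 1], "turn": [0, 0, 0], "fingers": 4.5}, {"offset": [0, 0, 2], "turn": [0, 0, 0], "fingers": 4.5}, {"offset": [0, 0, 3], "turn": [0, 0, 0], "fingers": 4.5}, {"offset": [0, 0, 3], "turn": [0, 0, 0], "fingers": 6}, {"offset": [-1, 2, 0], "turn": [0, 0, 0], "fingers": 8.5}]}}

```text
t: 9.98
ee_pos: [0.5973, -0.2862, 0.1247]
ee_rot: [0.798, 0.603, 0.002, 0.006]
ft_force: [1.5, -1.0, 1.4]
width: 0.0675
finger_force: 0.0
```

>>> {"api": "drive_tool", "payload": {"deltas": [{"offset": [-1.4, 3, 0], "turn": [0, 0, 0], "fingers": 8.5}, {"offset": [-1.4, 3, 0], "turn": [0, 0, 0], "fingers": 8.5}, {"offset": [-1.4, 3, 0], "turn": [0, 0, 0], "fingers": 8.5}, {"offset": [-1.4, 3, 0], "turn": [0, 0, 0], "fingers": 8.5}, {"offset": [-1.4, 3, 0], "turn": [0, 0, 0], "fingers": 8.5}]}}

```text
t: 10.4
ee_pos: [0.5227, -0.1298, 0.1184]
ee_rot: [0.796, 0.605, 0.0, 0.001]
ft_force: [0.1, 0.3, -0.2]
width: 0.0848
finger_force: 0.0
```

>>> {"api": "drive_tool", "payload": {"deltas": [{"offset": [-1.4, 3, 0], "turn": [0, 0, 0], "fingers": 8.5}, {"offset": [-1.4, 3, 0], "turn": [0, 0, 0], "fingers": 8.5}, {"offset": [-1.4, 3, 0], "turn": [0, 0, 0], "fingers": 8.5}, {"offset": [-1.4, 3, 0], "turn": [0, 0, 0], "fingers": 8.5}, {"offset": [-1.2, 2.2, 0], "turn": [0, 0, 0], "fingers": 8.5}]}}

```text
t: 10.82
ee_pos: [0.4545, 0.0135, 0.1184]
ee_rot: [0.796, 0.606, 0.001, 0.0]
ft_force: [-0.3, -0.5, -0.2]
width: 0.0851
finger_force: 0.0
```

>>> {"api": "drive_tool", "payload": {"deltas": [{"offset": [0, 0, 0], "turn": [0, 0, 0], "fingers": 8.5}, {"offset": [0, 0, 0], "turn": [0, 0, 0], "fingers": 8.5}]}}

```text
t: 10.98
ee_pos: [0.4553, 0.0122, 0.1184]
ee_rot: [0.795, 0.606, 0.0, 0.001]
ft_force: [0.0, -0.5, 0.5]
width: 0.0848
finger_force: 0.0
```

```bash
python3 - <<'E'
from h import *
tool(); p,_=snap('top','top5.png'); s,_=snap('side','side5.png')
a=cv2.resize(p[165:225,395:455],None,fx=6,fy=6,interpolation=2); b=cv2.resize(s[130:230,300:410],None,fx=3.6,fy=3.6,interpolation=2)
cv2.imwrite('pics/c5.png',np.hstack([a,b])[:,:,::-1])
E
python3 m.py | grep -E 'roll|bluecr'
```

```text
t 10.98 tcp [0.4553 0.0122 0.1184] tooly 164.6 tilt [ 0.0016 -0.0004] w 0.0848 F [ 0.  -0.5  0.5] q [ 0.28  0.31 -0.49  2.09  0.21  0.78 -0.6 ]Traceback (most recent call last):
  File "m.py", line 21, in <module>
    reg('roll',(303,225,336,256),.02,.06)
    ~~~^^^^^^^^^^^^^^^^^^^^^^^^^^^^^^^^^^
  File "m.py", line 16, in reg
    v,u=np.nonzero(L==1+np.argmax(st[1:,4])) if col is None else np.nonzero(m)
                        ~~~~~~~~~^^^^^^^^^^
    return _wrapfunc(a, 'argmax', axis=axis, out=out, **kwds)
    return bound(*args, **kwds)
ValueError: attempt to get argmax of an empty sequence
```

View pics/c5.png

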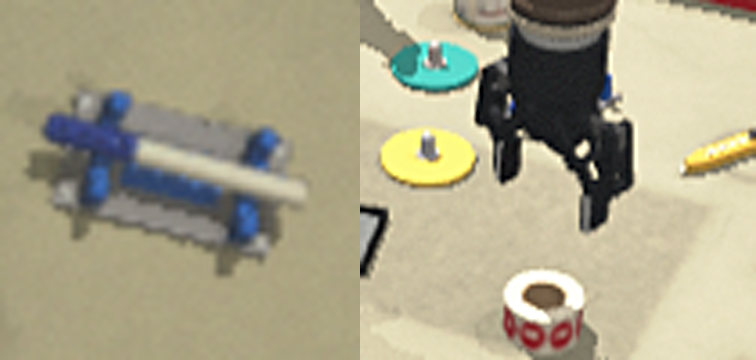

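The blue marker lies in both blue notches, at crop left (180,160). The gripper is open above the roll, whose hole is at right crop (543,297).

```bash
python3 -c "
from h import *
print(ray('side',350.8,212.5,.036))"; sed -i "s/^reg('roll'/if 0: &/" m.py; python3 m.py 2>&1| grep bluecr
```

```text
[0.45037773 0.01191348 0.036     ]
bluecr ribs 96 c [ 0.6046 -0.2951] ang 70.9 ext [0.0571 0.1096] z95 [0.0033 0.0297 0.0398]
bluecr hi 325 c [ 0.603  -0.3015] ang 74.7 ext [0.0572 0.1313] z95 [0.019  0.0331 0.0392]
```

>>> {"api": "drive_tool", "payload": {"deltas": [{"offset": [0.2, -0.4, -2.5], "turn": [0, 0, 0], "fingers": 8.5}, {"offset": [0, 0, -2.5], "turn": [0, 0, 0], "fingers": 8.5}, {"offset": [0, 0, -1], "turn": [0, 0, 0], "fingers": 8.5}, {"offset": [0, 0, 0], "turn": [0, 0, 0], "fingers": 8.5}]}}

```text
t: 11.42
ee_pos: [0.456, 0.006, 0.0554]
ee_rot: [0.797, 0.604, -0.002, -0.001]
ft_force: [0.2, 0.3, 0.3]
width: 0.0849
finger_force: 0.0
```

```bash
python3 -c "
from h import *
C=cloud('side',np.load('/tmp/side.npz')['d'])
S=C[200:232,335:368].reshape(-1,3);S=S[(S[:,2]>.031)&(S[:,2]<.042)]
print(len(S),S.min(0),S.max(0),(S.min(0)+S.max(0))/2,np.median(S[:,2]))
S=S[:,:2].astype(np.float32);print(cv2.minEnclosingCircle(S))
tool()"
```

```text
220 [ 0.41887852 -0.02567183  0.03110811] [0.48499682 0.04361856 0.04114961] [0.45193767 0.00897337 0.03612886] 0.03601587958262015
((0.4537408649921417, 0.007439677137881517), 0.03706132993102074)
t 11.42 tcp [0.456  0.006  0.0554] tooly 164.3 tilt [-0.0042 -0.0001] w 0.0849 F [0.2 0.3 0.3] q [ 0.24  0.42 -0.44  2.13  0.29  0.65 -0.67]
```

>>> {"api": "drive_tool", "payload": {"deltas": [{"offset": [0, 0, -1.5], "turn": [0, 0, 0], "fingers": 8.5}, {"offset": [0, 0, -1.5], "turn": [0, 0, 0], "fingers": 8.5}, {"offset": [0, 0, -1.2], "turn": [0, 0, 0], "fingers": 8.5}, {"offset": [0, 0, -0.7], "turn": [0, 0, 0], "fingers": 8.5}, {"offset": [0, 0, -0.3], "turn": [0, 0, 0], "fingers": 8.5}]}}

```text
t: 11.83
ee_pos: [0.4575, 0.0067, 0.0052]
ee_rot: [0.797, 0.605, -0.0, -0.0]
ft_force: [-0.7, -0.6, -0.2]
width: 0.0848
finger_force: 0.0
```

>>> {"api": "drive_tool", "payload": {"deltas": [{"offset": [0, 0, 0], "turn": [0, 0, 0], "fingers": 7.5}, {"offset": [0, 0, 0], "turn": [0, 0, 0], "fingers": 6.8}, {"offset": [0, 0, 0], "turn": [0, 0, 0], "fingers": 6}, {"offset": [0, 0, 0], "turn": [0, 0, 0], "fingers": 6}, {"offset": [0, 0, 0], "turn": [0, 0, 0], "fingers": 6}]}}

```text
t: 12.25
ee_pos: [0.4576, 0.007, 0.0062]
ee_rot: [0.796, 0.605, 0.0, 0.0]
ft_force: [-2.6, 0.6, 5.8]
width: 0.0646
finger_force: 27.2
```

>>> {"api": "drive_tool", "payload": {"deltas": [{"offset": [0, 0, 1], "turn": [0, 0, 0], "fingers": 6}, {"offset": [0, 0, 2], "turn": [0, 0, 0], "fingers": 6}, {"offset": [0, 0, 3], "turn": [0, 0, 0], "fingers": 6}, {"offset": [1, -1, 2.5], "turn": [0, 0, 0], "fingers": 6}, {"offset": [2, -1.5, 1], "turn": [0, 0, 0], "fingers": 6}]}}

```text
t: 12.67
ee_pos: [0.4874, -0.0167, 0.1044]
ee_rot: [0.795, 0.606, 0.001, 0.001]
ft_force: [0.9, -0.1, -2.7]
width: 0.0642
finger_force: 28.9
```

>>> {"api": "drive_tool", "payload": {"deltas": [{"offset": [2.5, -2, 0], "turn": [0, 0, 0], "fingers": 6}, {"offset": [3, -2.2, 0], "turn": [0, 0, 0], "fingers": 6}, {"offset": [3, -2.2, 0], "turn": [0, 0, 0], "fingers": 6}, {"offset": [3, -2.2, 0], "turn": [0, 0, 0], "fingers": 6}, {"offset": [3, -2.2, 0], "turn": [0, 0, 0], "fingers": 6}]}}

```text
t: 13.08
ee_pos: [0.6335, -0.1274, 0.1016]
ee_rot: [0.796, 0.605, 0.0, 0.0]
ft_force: [0.8, 1.0, -0.6]
width: 0.0641
finger_force: 28.9
```

>>> {"api": "drive_tool", "payload": {"deltas": [{"offset": [2, -1.6, 0], "turn": [0, 0, 0], "fingers": 6}, {"offset": [1.4, -1.2, 0], "turn": [0, 0, 0], "fingers": 6}, {"offset": [0, 0, 0], "turn": [0, 0, 0], "fingers": 6}, {"offset": [0, 0, 0], "turn": [0, 0, 0], "fingers": 6}]}}

```text
t: 13.42
ee_pos: [0.6663, -0.1547, 0.1006]
ee_rot: [0.797, 0.604, 0.0, -0.0]
ft_force: [-1.0, -0.1, -0.7]
width: 0.0644
finger_force: 28.9
```

Run:
```python
from h import *
tool(); s,_=snap('side')
b=cv2.resize(s[80:210,260:390],None,fx=4,fy=4,interpolation=2)
cv2.imwrite('pics/c6.png',b[:,:,::-1])
```

```text
t 13.42 tcp [ 0.6663 -0.1547  0.1006] tooly 164.3 tilt [-0.0001  0.0006] w 0.0644 F [-1.  -0.1 -0.7] q [ 0.41  0.67 -0.39  1.54  0.28  0.99 -0.33]
```

View pics/c6.png

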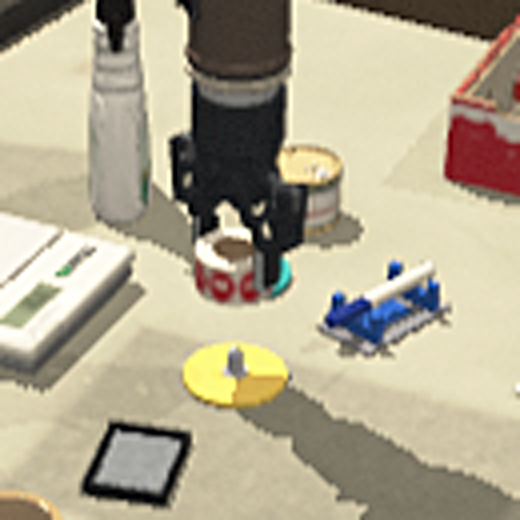

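The roll is held level, its hole at crop (237,245) directly above the post at (236,360). Lowering.

>>> {"api": "drive_tool", "payload": {"deltas": [{"offset": [0, 0, -2], "turn": [0, 0, 0], "fingers": 6}, {"offset": [0, 0, -1.5], "turn": [0, 0, 0], "fingers": 6}, {"offset": [0, 0, -1.5], "turn": [0, 0, 0], "fingers": 6}, {"offset": [0, 0, -1], "turn": [0, 0, 0], "fingers": 6}, {"offset": [0, 0, -1], "turn": [0, 0, 0], "fingers": 6}]}}

```text
t: 13.88
ee_pos: [0.6658, -0.1533, 0.0297]
ee_rot: [0.796, 0.605, -0.0, -0.0]
ft_force: [0.1, -0.3, -0.2]
width: 0.0643
finger_force: 28.9
```

>>> {"api": "drive_tool", "payload": {"deltas": [{"offset": [0, 0, -0.8], "turn": [0, 0, 0], "fingers": 6}, {"offset": [0, 0, -0.5], "turn": [0, 0, 0], "fingers": 6}, {"offset": [0, 0, -0.2], "turn": [0, 0, 0], "fingers": 6}, {"offset": [0, 0, 0], "turn": [0, 0, 0], "fingers": 6}]}}

```text
t: 14.22
ee_pos: [0.6663, -0.1539, 0.0152]
ee_rot: [0.796, 0.605, -0.0, -0.0]
ft_force: [0.4, -0.1, -0.9]
width: 0.0639
finger_force: 28.9
```

>>> {"api": "drive_tool", "payload": {"deltas": [{"offset": [0, 0, 0], "turn": [0, 0, 0], "fingers": 7}, {"offset": [0, 0, 0], "turn": [0, 0, 0], "fingers": 7.8}, {"offset": [0, 0, 0], "turn": [0, 0, 0], "fingers": 8.5}, {"offset": [0, 0, 0], "turn": [0, 0, 0], "fingers": 8.5}, {"offset": [0, 0, 1], "turn": [0, 0, 0], "fingers": 8.5}]}}

```text
t: 14.63
ee_pos: [0.6651, -0.1539, 0.024]
ee_rot: [0.796, 0.605, -0.001, -0.001]
ft_force: [-0.8, -0.4, -0.2]
width: 0.0849
finger_force: 0.0
```

>>> {"api": "drive_tool", "payload": {"deltas": [{"offset": [0, 0, 2], "turn": [0, 0, 0], "fingers": 8.5}, {"offset": [0, 0, 3], "turn": [0, 0, 0], "fingers": 8.5}, {"offset": [0, 0, 3], "turn": [0, 0, 0], "fingers": 8.5}, {"offset": [-1, 2, 3], "turn": [0, 0, 0], "fingers": 7}, {"offset": [-2, 3, 2], "turn": [0, 0, 0], "fingers": 5.5}]}}

```text
t: 15.05
ee_pos: [0.6384, -0.1072, 0.159]
ee_rot: [0.798, 0.603, 0.001, 0.002]
ft_force: [0.3, -0.4, 0.7]
width: 0.0635
finger_force: 0.0
```

>>> {"api": "drive_tool", "payload": {"deltas": [{"offset": [-2, 3, 0], "turn": [0, 0, 2], "fingers": 5.5}, {"offset": [-2, 3, 0], "turn": [0, 0, 2], "fingers": 5.5}, {"offset": [-2, 3, 0], "turn": [0, 0, 2], "fingers": 5.5}, {"offset": [-2, 3, 0], "turn": [0, 0, 2], "fingers": 5.5}, {"offset": [-2, 3, 0], "turn": [0, 0, 2], "fingers": 5.5}]}}

```text
t: 15.47
ee_pos: [0.5353, 0.0472, 0.1564]
ee_rot: [0.74, 0.673, 0.0, 0.001]
ft_force: [1.0, -0.0, 0.3]
width: 0.0552
finger_force: 0.0
```

```bash
python3 - <<'E'
from h import *
tool(); s,ds=snap('side'); p,d=snap('top')
a=cv2.resize(p[240:300,180:240],None,fx=6,fy=6,interpolation=2)
b=cv2.resize(s[260:320,290:350],None,fx=6,fy=6,interpolation=2)
c=cv2.resize(p[140:200,345:405],None,fx=6,fy=6,interpolation=2);e=cv2.resize(s[150:210,290:350],None,fx=6,fy=6,interpolation=2)
o=np.vstack([np.hstack([a,b]),np.hstack([c,e])]);cv2.imwrite('pics/c7.png',cv2.resize(o,None,fx=.83,fy=.83)[:,:,::-1])
C=cloud('side',ds)[260:320,295:335].reshape(-1,3); T=cloud('top',d)[245:285,188:225].reshape(-1,3)
for n,X in(('side',C),('top',T)):
  for lo,hi in((.008,.03),(.04,.07),(.07,.1)):
    Y=X[(X[:,2]>lo)&(X[:,2]<hi)]; print(n,lo,len(Y),Y.min(0).round(4),Y.max(0).round(4))
E
sed -i 's/if 0: //' m.py
```

```text
t 15.47 tcp [0.5353 0.0472 0.1564] tooly 174.5 tilt [ 0.0015 -0.0004] w 0.0552 F [ 1.  -0.   0.3] q [ 0.24  0.4  -0.53  1.87  0.24  0.94 -0.5 ]
side 0.008 135 [0.3643 0.3235 0.0085] [0.3933 0.3677 0.0299]
side 0.04 52 [0.3742 0.3414 0.0403] [0.3944 0.3577 0.0699]
side 0.07 114 [0.3717 0.3356 0.07  ] [0.3964 0.359  0.0964]
top 0.008 78 [0.3387 0.3021 0.0081] [0.4391 0.3921 0.03  ]
top 0.04 5 [0.3838 0.3324 0.0571] [0.3979 0.3354 0.068 ]
top 0.07 75 [0.3784 0.3308 0.0711] [0.4037 0.3559 0.0947]
```

View pics/c7.png

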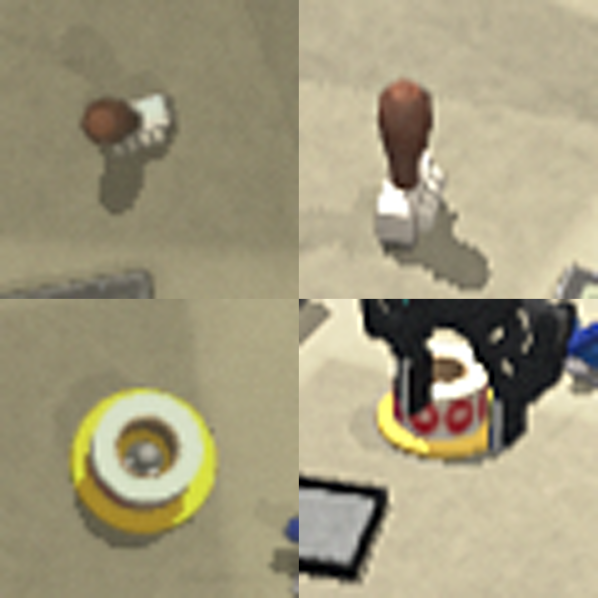

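The roll lies flat on the yellow base with the post showing in its hole, at crop (145,455). The stamp head is at crop (105,120), and its foot points up-right, about the 108° direction and so already parallel to the tray.

>>> {"api": "drive_tool", "payload": {"deltas": [{"offset": [-1.5, 3, 0], "turn": [0, 0, 0], "fingers": 5.5}, {"offset": [-1.5, 3, 0], "turn": [0, 0, 0], "fingers": 5.5}, {"offset": [-1.5, 3, 0], "turn": [0, 0, 0], "fingers": 5.5}, {"offset": [-1.5, 3, 0], "turn": [0, 0, 0], "fingers": 5.5}, {"offset": [-1.5, 3, 0], "turn": [0, 0, 0], "fingers": 5.5}]}}

```text
t: 15.98
ee_pos: [0.461, 0.197, 0.1563]
ee_rot: [0.741, 0.672, 0.001, 0.0]
ft_force: [0.7, -0.4, 0.3]
width: 0.0554
finger_force: 0.0
```

>>> {"api": "drive_tool", "payload": {"deltas": [{"offset": [-1.5, 3, 0], "turn": [0, 0, 0], "fingers": 5.5}, {"offset": [-1.5, 3, 0], "turn": [0, 0, 0], "fingers": 5.5}, {"offset": [-1.5, 3, 0], "turn": [0, 0, 0], "fingers": 5.5}, {"offset": [-1.5, 3, 0], "turn": [0, 0, 0], "fingers": 5.5}, {"offset": [-1, 2, 0], "turn": [0, 0, 0], "fingers": 5.5}]}}

```text
t: 16.4
ee_pos: [0.3898, 0.3391, 0.1565]
ee_rot: [0.74, 0.673, 0.001, -0.0]
ft_force: [0.1, 0.1, 0.2]
width: 0.0551
finger_force: 0.0
```

>>> {"api": "drive_tool", "payload": {"deltas": [{"offset": [0, 0, 0], "turn": [0, 0, 0], "fingers": 5.5}, {"offset": [0, 0, 0], "turn": [0, 0, 0], "fingers": 5.5}]}}

```text
t: 16.57
ee_pos: [0.3909, 0.3372, 0.156]
ee_rot: [0.74, 0.673, 0.0, 0.0]
ft_force: [0.3, 0.5, 0.0]
width: 0.055
finger_force: 0.0
```

```bash
python3 - <<'E'
from h import *
tool(); s,ds=snap('side'); p,d=snap('top')
cv2.imwrite('pics/c8.png',cv2.resize(s[180:320,240:380],None,fx=4,fy=4,interpolation=2)[:,:,::-1])
E
python3 m.py | grep -E roll
```

```text
t 16.57 tcp [0.3909 0.3372 0.156 ] tooly 174.6 tilt [0.0007 0.0006] w 0.055 F [0.3 0.5 0. ] q [-0.3   0.38 -0.63  1.91  0.28  0.93 -1.16]m.py:6: RuntimeWarning: Degrees of freedom <= 0 for slice
  m=(P.max(0)+P.min(0))/2;w,V=np.linalg.eigh(np.cov((P-P.mean(0)).T));a=V[:,1];
  c *= np.true_divide(1, fact)
  c *= np.true_divide(1, fact)
Traceback (most recent call last):
  File "m.py", line 21, in <module>
    reg('roll',(303,225,336,256),.02,.06)
    ~~~^^^^^^^^^^^^^^^^^^^^^^^^^^^^^^^^^^
  File "m.py", line 16, in reg
    v,u=np.nonzero(L==1+np.argmax(st[1:,4])) if col is None else np.nonzero(m)
                        ~~~~~~~~~^^^^^^^^^^
ValueError: attempt to get argmax of an empty sequence
```

View pics/c8.png

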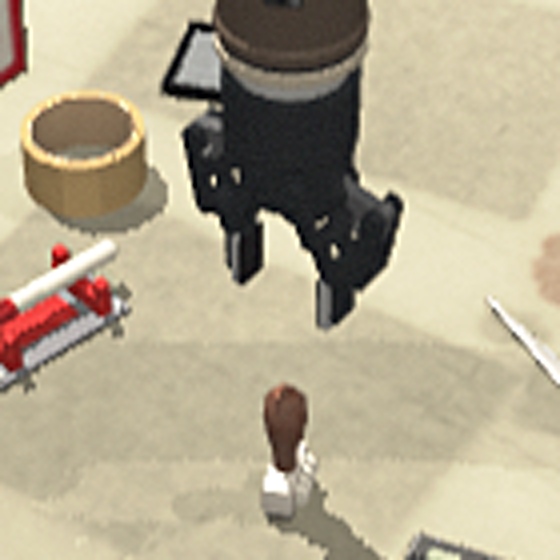

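The gripper is straddling above the stamp, whose head is at crop (285,405). The handle is widest near the top, so I will pinch it there.

>>> {"api": "drive_tool", "payload": {"deltas": [{"offset": [-0.3, 0.8, -2], "turn": [0, 0, 0], "fingers": 5.5}, {"offset": [0, 0, -1.5], "turn": [0, 0, 0], "fingers": 5.5}, {"offset": [0, 0, 0], "turn": [0, 0, 0], "fingers": 5.5}, {"offset": [0, 0, 0], "turn": [0, 0, 0], "fingers": 5.5}]}}

```text
t: 17.0
ee_pos: [0.3888, 0.3424, 0.12]
ee_rot: [0.741, 0.671, -0.001, 0.0]
ft_force: [0.4, 0.4, 1.0]
width: 0.0547
finger_force: 0.0
```

>>> {"api": "drive_tool", "payload": {"deltas": [{"offset": [0, 0, -2], "turn": [0, 0, 0], "fingers": 5.5}, {"offset": [0, 0, -2], "turn": [0, 0, 0], "fingers": 5.5}, {"offset": [0, 0, -1.5], "turn": [0, 0, 0], "fingers": 5.5}, {"offset": [0, 0, -1.5], "turn": [0, 0, 0], "fingers": 5.5}, {"offset": [0, 0, 0], "turn": [0, 0, 0], "fingers": 5.5}]}}

```text
t: 17.42
ee_pos: [0.3884, 0.3424, 0.049]
ee_rot: [0.741, 0.671, -0.001, 0.0]
ft_force: [-0.4, -0.5, 0.2]
width: 0.0546
finger_force: 0.0
```

>>> {"api": "drive_tool", "payload": {"deltas": [{"offset": [0, 0, 0], "turn": [0, 0, 0], "fingers": 4.5}, {"offset": [0, 0, 0], "turn": [0, 0, 0], "fingers": 3.8}, {"offset": [0, 0, 0], "turn": [0, 0, 0], "fingers": 3.3}, {"offset": [0, 0, 0], "turn": [0, 0, 0], "fingers": 3}]}}

```text
t: 17.75
ee_pos: [0.389, 0.3444, 0.0514]
ee_rot: [0.741, 0.672, 0.001, 0.0]
ft_force: [0.2, 0.0, 0.8]
width: 0.0301
finger_force: 0.0
```

>>> {"api": "drive_tool", "payload": {"deltas": [{"offset": [0, 0, 0], "turn": [0, 0, 0], "fingers": 2.8}, {"offset": [0, 0, 0], "turn": [0, 0, 0], "fingers": 2.6}, {"offset": [0, 0, 0], "turn": [0, 0, 0], "fingers": 2.3}, {"offset": [0, 0, 0], "turn": [0, 0, 0], "fingers": 2}, {"offset": [0, 0, 0], "turn": [0, 0, 0], "fingers": 2}], "squeeze": 35}}

```text
t: 18.17
ee_pos: [0.3886, 0.3443, 0.051]
ee_rot: [0.741, 0.672, 0.0, 0.0]
ft_force: [-0.7, -1.3, 6.3]
width: 0.025
finger_force: 34.1
```

Run:
```python
from h import *
tool(); s,ds=snap('side')
cv2.imwrite('pics/c9.png',cv2.resize(s[220:320,260:360],None,fx=5,fy=5,interpolation=2)[:,:,::-1])
```

```text
t 18.17 tcp [0.3886 0.3443 0.051 ] tooly 174.4 tilt [0.0009 0.0003] w 0.025 F [-0.7 -1.3  6.3] q [-0.39  0.53 -0.56  1.99  0.41  0.73 -1.29]
```

View pics/c9.png

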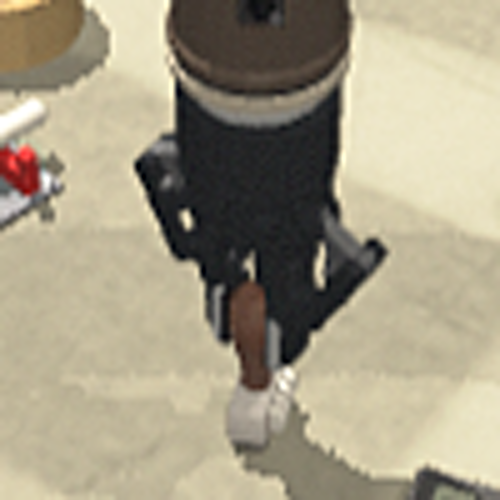

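The stamp is held upright between the pads, at crop (250,340). Lifting gently and carrying it to the tray.

>>> {"api": "drive_tool", "payload": {"deltas": [{"offset": [0, 0, 0.5], "turn": [0, 0, 0], "fingers": 2}, {"offset": [0, 0, 1], "turn": [0, 0, 0], "fingers": 2}, {"offset": [0, 0, 2], "turn": [0, 0, 0], "fingers": 2}, {"offset": [0, 0, 2.5], "turn": [0, 0, 0], "fingers": 2}, {"offset": [0.5, -0.6, 2], "turn": [0, 0, 0], "fingers": 2}]}}

```text
t: 18.63
ee_pos: [0.3921, 0.3395, 0.1324]
ee_rot: [0.74, 0.673, 0.0, -0.001]
ft_force: [0.0, 0.4, -0.8]
width: 0.0243
finger_force: 34.5
```

>>> {"api": "drive_tool", "payload": {"deltas": [{"offset": [1, -1.2, 1], "turn": [0, 0, 0], "fingers": 2}, {"offset": [1.5, -1.9, 0], "turn": [0, 0, 0], "fingers": 2}, {"offset": [1.8, -2.3, 0], "turn": [0, 0, 0], "fingers": 2}, {"offset": [1.8, -2.3, 0], "turn": [0, 0, 0], "fingers": 2}, {"offset": [1.8, -2.3, 0], "turn": [0, 0, 0], "fingers": 2}]}}

```text
t: 19.05
ee_pos: [0.4729, 0.237, 0.1413]
ee_rot: [0.74, 0.672, 0.0, 0.0]
ft_force: [1.2, 0.2, -1.1]
width: 0.0249
finger_force: 34.5
```

>>> {"api": "drive_tool", "payload": {"deltas": [{"offset": [1.8, -2.3, 0], "turn": [0, 0, 0], "fingers": 2}, {"offset": [1.8, -2.3, 0], "turn": [0, 0, 0], "fingers": 2}, {"offset": [1.8, -2.3, 0], "turn": [0, 0, 0], "fingers": 2}, {"offset": [1.8, -2.3, 0], "turn": [0, 0, 0], "fingers": 2}, {"offset": [1.8, -2.3, 0], "turn": [0, 0, 0], "fingers": 2}]}}

```text
t: 19.47
ee_pos: [0.5629, 0.1218, 0.1411]
ee_rot: [0.741, 0.672, 0.0, -0.0]
ft_force: [0.7, 0.7, -0.5]
width: 0.0244
finger_force: 34.5
```

>>> {"api": "drive_tool", "payload": {"deltas": [{"offset": [1.8, -2.3, 0], "turn": [0, 0, 0], "fingers": 2}, {"offset": [1.8, -2.3, 0], "turn": [0, 0, 0], "fingers": 2}, {"offset": [1.8, -2.3, 0], "turn": [0, 0, 0], "fingers": 2}, {"offset": [1.8, -2.3, 0], "turn": [0, 0, 0], "fingers": 2}, {"offset": [1.5, -1.8, 0], "turn": [0, 0, 0], "fingers": 2}]}}

```text
t: 19.88
ee_pos: [0.6503, 0.0104, 0.1409]
ee_rot: [0.741, 0.671, -0.0, 0.0]
ft_force: [0.5, -0.3, -0.9]
width: 0.0244
finger_force: 34.5
```

>>> {"api": "drive_tool", "payload": {"deltas": [{"offset": [1, -1.2, 0], "turn": [0, 0, 0], "fingers": 2}, {"offset": [0.5, -0.7, 0], "turn": [0, 0, 0], "fingers": 2}, {"offset": [0, 0, 0], "turn": [0, 0, 0], "fingers": 2}, {"offset": [0, 0, 0], "turn": [0, 0, 0], "fingers": 2}]}}

```text
t: 20.22
ee_pos: [0.6638, -0.0053, 0.1404]
ee_rot: [0.741, 0.672, 0.0, -0.001]
ft_force: [0.3, 0.4, -1.1]
width: 0.0247
finger_force: 34.5
```

Run:
```python
from h import *
tool(); s,ds=snap('side')
cv2.imwrite('pics/c10.png',cv2.resize(s[100:230,230:360],None,fx=4,fy=4,interpolation=2)[:,:,::-1])
C=cloud('side',ds)[120:230,240:350].reshape(-1,3)
```

```text
t 20.22 tcp [ 0.6638 -0.0053  0.1404] tooly 174.4 tilt [-0.0006  0.0009] w 0.0247 F [ 0.3  0.4 -1.1] q [ 0.27  0.61 -0.5   1.56  0.32  1.05 -0.41]
```

View pics/c10.png

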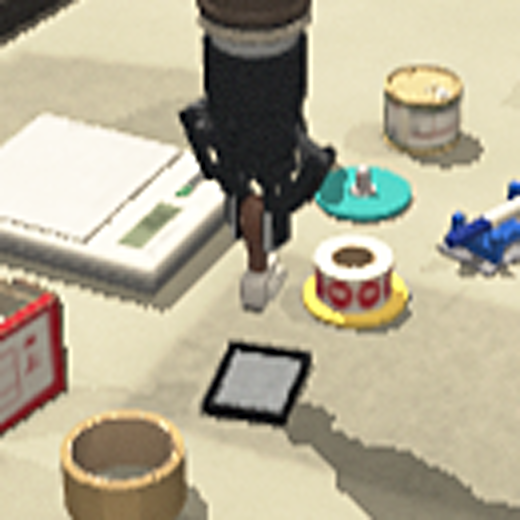

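The stamp hangs upright above the tray, its foot at crop (262,290) and the tray at (258,385). The roll sits flat on the yellow spindle. Lowering.

>>> {"api": "drive_tool", "payload": {"deltas": [{"offset": [0.4, 0, -1.5], "turn": [0, 0, 0], "fingers": 2}, {"offset": [0, 0, -2], "turn": [0, 0, 0], "fingers": 2}, {"offset": [0, 0, -2], "turn": [0, 0, 0], "fingers": 2}, {"offset": [0, 0, -1.3], "turn": [0, 0, 0], "fingers": 2}, {"offset": [0, 0, -0.8], "turn": [0, 0, 0], "fingers": 2}]}}

```text
t: 20.68
ee_pos: [0.6668, -0.0049, 0.0617]
ee_rot: [0.74, 0.673, -0.001, -0.001]
ft_force: [-0.0, 0.4, -0.6]
width: 0.0246
finger_force: 34.5
```

>>> {"api": "drive_tool", "payload": {"deltas": [{"offset": [0, 0, -0.5], "turn": [0, 0, 0], "fingers": 2}, {"offset": [0, 0, -0.2], "turn": [0, 0, 0], "fingers": 2}, {"offset": [0, 0, 0], "turn": [0, 0, 0], "fingers": 2}, {"offset": [0, 0, 0], "turn": [0, 0, 0], "fingers": 2}]}}

```text
t: 21.02
ee_pos: [0.6689, -0.0058, 0.0581]
ee_rot: [0.741, 0.672, 0.001, 0.0]
ft_force: [0.0, 0.7, -1.3]
width: 0.0246
finger_force: 34.5
```

>>> {"api": "drive_tool", "payload": {"deltas": [{"offset": [0, 0, -0.1], "turn": [0, 0, 0], "fingers": 2}, {"offset": [0, 0, -0.1], "turn": [0, 0, 0], "fingers": 2}, {"offset": [0, 0, 0], "turn": [0, 0, 0], "fingers": 2}, {"offset": [0, 0, 0], "turn": [0, 0, 0], "fingers": 2}]}}

```text
t: 21.35
ee_pos: [0.6684, -0.0061, 0.0556]
ee_rot: [0.741, 0.672, 0.0, 0.0]
ft_force: [-0.3, 0.3, -1.1]
width: 0.0245
finger_force: 34.5
```

>>> {"api": "drive_tool", "payload": {"deltas": [{"offset": [0, 0, -0.1], "turn": [0, 0, 0], "fingers": 2}, {"offset": [0, 0, 0], "turn": [0, 0, 0], "fingers": 2}, {"offset": [0, 0, 0], "turn": [0, 0, 0], "fingers": 2}]}}

```text
t: 21.6
ee_pos: [0.6686, -0.006, 0.0551]
ee_rot: [0.741, 0.672, 0.0, 0.0]
ft_force: [-1.7, -0.6, 5.5]
width: 0.0246
finger_force: 35.1
```

In contact with the tray floor. Releasing slowly.

>>> {"api": "drive_tool", "payload": {"deltas": [{"offset": [0, 0, 0], "turn": [0, 0, 0], "fingers": 2.6}, {"offset": [0, 0, 0], "turn": [0, 0, 0], "fingers": 2.9}, {"offset": [0, 0, 0], "turn": [0, 0, 0], "fingers": 3.3}, {"offset": [0, 0, 0], "turn": [0, 0, 0], "fingers": 4}, {"offset": [0, 0, 0], "turn": [0, 0, 0], "fingers": 5}]}}

```text
t: 22.02
ee_pos: [0.6682, -0.0059, 0.0541]
ee_rot: [0.741, 0.672, -0.0, -0.0]
ft_force: [-0.2, 0.6, -0.9]
width: 0.0496
finger_force: 0.0
```

>>> {"api": "drive_tool", "payload": {"deltas": [{"offset": [0, 0, 0], "turn": [0, 0, 0], "fingers": 5.5}, {"offset": [0, 0, 1], "turn": [0, 0, 0], "fingers": 5.5}, {"offset": [0, 0, 2], "turn": [0, 0, 0], "fingers": 5.5}, {"offset": [0, 0, 3], "turn": [0, 0, 0], "fingers": 5.5}, {"offset": [0, 0, 3], "turn": [0, 0, 0], "fingers": 5.5}]}}

```text
t: 22.43
ee_pos: [0.6677, -0.0059, 0.1452]
ee_rot: [0.741, 0.672, -0.001, -0.001]
ft_force: [0.8, -0.1, 0.2]
width: 0.0549
finger_force: 0.0
```

>>> {"api": "drive_tool", "payload": {"deltas": [{"offset": [0, 0, 3], "turn": [0, 0, 0], "fingers": 5.5}, {"offset": [-3, 0, 1], "turn": [0, 0, 0], "fingers": 5.5}, {"offset": [-3.5, 0, 0], "turn": [0, 0, 0], "fingers": 5.5}, {"offset": [-3.5, 0, 0], "turn": [0, 0, 0], "fingers": 5.5}, {"offset": [-3.5, 0, 0], "turn": [0, 0, 0], "fingers": 5.5}]}}

```text
t: 22.85
ee_pos: [0.5319, -0.0058, 0.1851]
ee_rot: [0.741, 0.672, 0.0, 0.0]
ft_force: [0.1, 1.3, -0.4]
width: 0.0552
finger_force: 0.0
```

>>> {"api": "drive_tool", "payload": {"deltas": [{"offset": [-3.5, 0, 0], "turn": [0, 0, 0], "fingers": 5.5}, {"offset": [-3.5, 0, 0], "turn": [0, 0, 0], "fingers": 5.5}, {"offset": [-2, 0, 0], "turn": [0, 0, 0], "fingers": 5.5}, {"offset": [0, 0, 0], "turn": [0, 0, 0], "fingers": 5.5}, {"offset": [0, 0, 0], "turn": [0, 0, 0], "fingers": 5.5}]}}

```text
t: 23.27
ee_pos: [0.4432, -0.0063, 0.1854]
ee_rot: [0.741, 0.672, 0.0, 0.001]
ft_force: [0.9, -0.4, 0.2]
width: 0.0552
finger_force: 0.0
```

```bash
python3 - <<'E'
from h import *
tool(); s,ds=snap('side'); p,d=snap('top')
o=np.vstack([cv2.resize(p[130:220,190:450],(780,270),interpolation=2),cv2.resize(s[130:300,200:440],(780,330),interpolation=2)])
cv2.imwrite('pics/c11.png',o[:,:,::-1])
E
sed -i "s/^reg('roll'/if 0: &/;s/^reg('redm'/if 0: &/;s/^reg('bluem'/if 0: &/;s/^reg('stamp/if 0: &/" m.py; python3 m.py 2>&1| grep -E 'hi|cutter|tape'
```

```text
t 23.27 tcp [ 0.4432 -0.0063  0.1854] tooly 174.4 tilt [ 0.002  -0.0014] w 0.0552 F [ 0.9 -0.4  0.2] q [ 0.44  0.2  -0.6   2.04  0.15  0.93 -0.34]
redcr hi 333 c [0.6106 0.3029] ang 74.7 ext [0.0565 0.1315] z95 [0.0178 0.0333 0.0393]
bluecr hi 329 c [ 0.6032 -0.3017] ang 75.2 ext [0.0581 0.1323] z95 [0.0178 0.0328 0.0389]
cutter 355 c [ 0.4161 -0.3344] ang 62.5 ext [0.0248 0.1548] z95 [0.0094 0.0147 0.0202]
tape 285 c [0.6777 0.1609] ang 32.8 ext [0.09  0.092] z95 [0.0347 0.0476 0.0525]
```

View pics/c11.png

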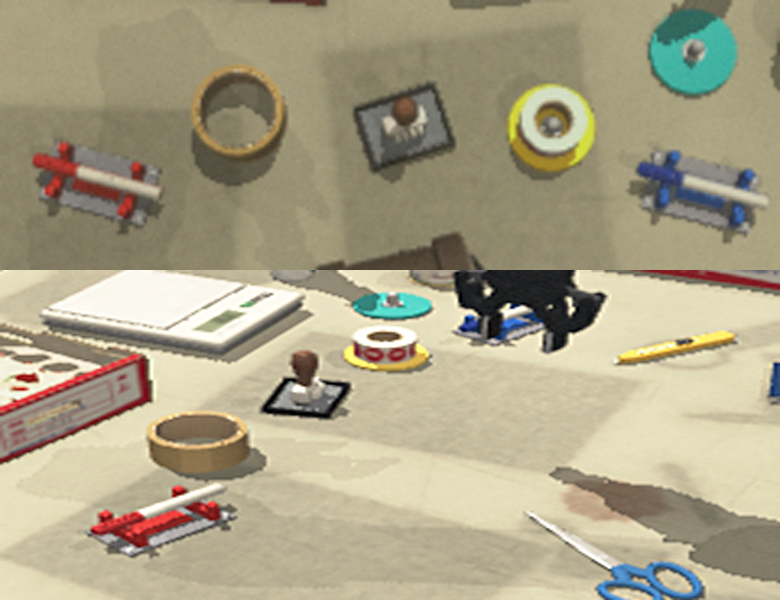

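All four items are in place: both markers lie in their notches at (95,175) and (700,185), the roll is on the spindle at (552,125), and the stamp stands upright in the tray at (405,115). The tape and the cutter have not moved, and the gripper is clear.

```bash
python3 -c "
from station import sign_off
print(sign_off())"
```

```text
the job is handed in; nothing more can be done
None
```

I put both markers, the seal roll and the date stamp in their places in the order asked, left the box cutter and packing tape alone, and handed the job in at about 23 s; the last pictures show all four in place.

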